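# Measure a ferrite bar in the bench micrometer to the ratchet's click

### The job

Measure the long ferrite bar's thickness: lay it flat and lengthwise on the micrometer's steel bed and slide it under the spindle until its end sits squarely against the end stop, gently, as ferrite chips. Then wind the spindle down by the ratchet cap at the very top until it pinches the bar and the ratchet slips, give it two clicks and no more, and leave the bar held in the micrometer with your hand off it, so that the reading can be taken. Leave the other things on the bench alone.

Things in the scene. Friction and masses are not known exactly. Their poses are not given: they have to be found in the camera images.
- bar: The piece to measure: plain dark grey ferrite bar, 120 x 20 x 14 mm (x, y, z), 0.12 to 0.22 kg, brittle; the longest of the dark pieces. It lies flat on the bench. Origin: centre of its underside; x along its length. Its two ends are alike.
- bed: The micrometer's ground steel bed. Origin: on its top face (42 mm above the bench), on the spindle's axis. x along the bed towards end stop and column, z up. The flat bed is 44 mm wide and runs from x = -0.108 to 0.034; the black base under it is 100 mm wide, x = -0.118 to 0.098, its top 16 mm below the bed. The bar comes in from -x. The micrometer is fixed; its column starts at x = 0.052.
- head_front (a point): Middle of the lower front edge of the black arm that carries the head, 56 mm above the bed, 18 mm before the spindle's axis; axes as the bed's. Arm: 44 mm wide, 42 high, 110 to +x; read-out box on its -y side to 39 mm from the middle. Under it a nose (13 mm radius, 10 mm down) and the spindle: 8 mm steel pin that does not turn, flat end at the start 1.8 to 5.6 mm above the top of a bar on the bed.
- stop: End stop on the bed: steel block 10 mm long, 40 mm wide, 16 mm high. Origin: middle of the lower edge of its face towards -x, at bed height (18 mm past the spindle's axis); axes as the bed's. A bar fully home against it has its centre 60 mm before this origin.
- ratchet_grip (a point): Point on the upright axis of the ratchet cap, 10 mm below its top and 24 mm above its lower edge (218.5 mm above the bench): the height to grip. The cap is the knurled metal cylinder at the very top, 24 mm in diameter, 34 mm high. Clockwise from above lowers the spindle, 8 mm a turn, against about 0.13 N m (under 0.05 when the hand pauses); cap and thimble do not rise or sink.
- thimble_top (a point): Centre of the top face of the thimble, 2.5 mm below the ratchet cap: knurled metal cylinder, 28 mm in diameter, 42 mm high, fixed to the screw. Gripping it instead of the cap bypasses the ratchet and crushes the bar. It runs with the cap until the ratchet slips. z up.
- ratchet (a joint): How far the cap has slipped clockwise on the thimble, rad: near 0.1 while the spindle runs free, 0.52 more a click (12 a turn). Once the spindle presses on the bar with about 17 N the thimble stands still and the cap slips: its torque then builds up to about 0.15 N m and lets go to 0.03 once a click (0.1 and 0.02 felt at rest in steps of 0.1 rad). Screw and cap stay where they are left.
- half_bar: Bystander: short ferrite piece 50 x 20 x 14 mm, same material; leave alone. Origin: centre of its underside, x along its length.
- ring_core: Bystander: dark ferrite ring, 44 mm outer and 24 mm inner diameter, 13 mm high. Origin: centre of its underside.
- hex_key: Bystander: L-shaped hex key, 73 x 26 mm, 6 mm thick, lying flat. Origin: middle of the long leg, underside.
- marker: Bystander: marker pen 130 mm long, 13 mm thick, lying along its x. Origin: about its middle, underside.
Not all that is in view belongs to the job. Leave any pink look-alike of the bar alone.

How it is judged:
On the way, in this order (a step that is already met when the one before it is completed fails the run):
1. the bar lies loose and flat on the bed under the raised spindle, its end against the stop (x of bar in the frame of stop between -0.0615 and -0.058 m and y of bar in the frame of stop between -0.006 and 0.006 m and z of bar in the frame of stop below 0.002 m and angle between the x axis of bar and the x axis of stop, either way round below 0.08 rad and contact force between bed and bar below 4 N), for 0.2 s.
2. the spindle pinches the bar and the ratchet has slipped two clicks (contact force between bed and bar above 8 N and value of joint ratchet above 0.7 rad), for 0.1 s.
At the end, for the whole second after the job is handed in: The bar lies flat on the bed, its end within 2 mm of the stop, within 6 mm of the middle line and 0.08 rad of its direction, at rest, pinched (pressed on the bed with over 8 N, its weight included); the ratchet has slipped 0.70 to 1.6 rad in all (two clicks); nothing is held (all of step 2 and x of bar in the frame of stop between -0.062 and -0.058 m and y of bar in the frame of stop between -0.006 and 0.006 m and z of bar in the frame of stop below 0.002 m and angle between the x axis of bar and the x axis of stop, either way round below 0.08 rad and value of joint ratchet below 1.6 rad and contact force between the fingers and anything else below 0.2 N and linear speed of bar below 0.01 m/s); the robot touches nothing.
It fails at once if the bar was pressed onto the bed with more than 30 N (ratchet bypassed, or shoved down) (contact force between bed and bar above 30 N).
It fails at once if the bar was rammed into the end stop (more than 25 N) (contact force between bar and stop above 25 N).
It fails at once if the ratchet was run on to a third click (value of joint ratchet above 1.6 rad).
It fails at once if a bystander was moved more than 20 mm (distance of any of half_bar, ring_core, hex_key, marker from where it was at the start of the episode above 0.02 m).
It also fails if it takes over 72 s, if anything falls off the work surface, if the arm or the gripper's body presses on something with over 40 N, if the wrist force passes 120 N, or if a joint passes its speed limit or range.

### The arm

A 6-joint arm with a two-finger parallel gripper is mounted at the origin on the work surface. World frame = base frame: x ahead of the robot, y to its left, z up, the work surface at z = 0. Lengths are in m, angles in rad, forces in N, time in s.
With the tool pointing down it reaches from about 0.425 to 0.95 m from the base axis. Payload 3.5 kg.
Tool frame: the origin (TCP) lies at the very end of the fingers, on their centre line; the grasp point (between the pads) lies 19 mm behind it; z points along the fingers, y is the direction in which the jaws open and shut (so a half turn about z gives the same grasp; the last joint's range is limited). The gripper opens to 85 mm and grips with 20 to 120 N. Pads are 22 mm wide; open, the fingers measure 114 mm over their backs; the gripper's body (76 mm by 85 mm) begins 54 mm behind the grasp point. The pads swing forward as they close: fully open they stand 13 mm farther back than shut.
Start: joints at [-1.387, 0.286, 1.577, -0, 1.279, -0.15], TCP at [0.221, -0.638, 0.231] pointing down, gripper open.
Joint ranges: [-2.77, 2.77], [-0.9, 2.22], [0.21, 2.48], [-1.53, 4.67], [0.24, 2.81], [-2.84, 2.84]. Speed limits (rad/s): [2.79, 2.79, 3.14, 3.14, 3.14, 3.14].

### API

Orientations are given as a unit quaternion [x, y, z, w].
In Python, from plant import get_state, vision, ctrl, cut_out gives the robot as it stands.
- The arm moves only by the tool jog_arm, never from a script. Its argument "commands" is text: rows parted by semicolons, each of 6 numbers parted by spaces: the shift along the world's x, y, z in m, then the turn, a rotation vector about the world's x, y, z in rad. A call has 1 to 20 rows; each row is the pose to reach, as a shift and turn from the pose commanded when the call began; what a row does not reach only later rows make up. A row lasts 1/8 s, in which the tool goes at most 62.5 mm and 10.7 degrees, less where a joint would pass 70% of its speed; a pose out of reach is approached as far as the arm can. A call with a gripper value outside its range is refused whole. "gripper" is the opening in per cent of the stroke, from 0 (shut) to 100 (fully open), set as the call begins (left out, the last holds). The fingers move at their own pace and stop on an object; "grip_force" is the grip in N (left out, the last holds). Time passes only in rows, so rows that repeat a pose let the fingers close. It gives the time, the measured TCP pose, the force and the opening at its end, in the units of the state.
- get_state(): the state, without advancing time (a new reading comes with each control period).
- vision.read_camera(name): name is "scene" or "top" or "wrist"; returns a dict with "frame" (480x640x3 uint8, red, green, blue), "z_map" (480x640 float32, m along the optical axis (not along the pixel's ray), 0 where there is no reading), "fx", "fy", "cx", "cy" (pixels), "R" (3x3) and "t" (3): a world point X has camera coordinates R X + t. Camera axes: x right, y down, z forward; pixel columns grow to the right and rows downward; lengths in m; the calibration is good to about 2 mm. A picture is of the moment at which its call begins.
- ctrl.sign_off(): hands the job in, once; it reports no verdict.
Trained networks look in the newest picture that a camera, given by its name, has taken for a name from the list of things; names that differ only in an ending like _2 or _b are one class to them, and where a whole thing is asked for, a point or a joint stands for the part that bears it (a point fixed in the world has none). Each returns a list of dicts, best first, with "conf" (0 to 1); they miss things now and then, are a little off and sometimes report something else, mostly with a low value. They report only what shows in the picture. A call takes as long as a camera call. They do not tell look-alikes from the thing itself.
- cut_out(camera, query): "pixels" (480x640 bool, what is visible of it) and "box" ([centre column, centre row, width, height] in pixels, round what is visible of it).
The state is a dict: "time": time; "qpos": joint angles; "dq": joint speeds; "joint_efforts": joint torques, N m; "eef_pos": TCP position; "tcp_rot": TCP orientation; "contact_force": force on the tool from outside, world axes, zero at the start; "wrist_torque": the same for the moment, N m; "opening": opening from 0.0 (shut) to 1.0 (fully open).
Only numpy, scipy, OpenCV 4.12 (cv2) and the standard library are available. Lean on these libraries where they do the work, as an engineer would, in place of code of your own. Each camera call takes 0.05 s, during which the arm holds its last target.

## Working session

There is one attempt and no reset: what is moved stays moved. The work goes in short steps, Python scripts to look and compute and a tool call to move; the robot and the scene stay as the last step left them, time stands still between calls to the robot, and variables do not carry over. Pictures are saved under pics/ and viewed, and the job is handed in when it is done.

Besides the shell and the picture viewer there is one more tool, called after "Request:" as a command line: name --argument value ..., lists and objects as JSON in quotes. jog_arm: Moves the arm, as the interface text tells. Its arguments: {"type":"object","properties":{"commands":{"type":"string"},"gripper":{"type":"number"},"grip_force":{"type":"number"}},"required":["commands"]}

```bash
mkdir -p pics; ls; python3 - <<'E'
from plant import get_state, vision, ctrl, cut_out
import cv2, numpy as np
s=get_state(); print({k:np.round(v,3).tolist() for k,v in s.items()})
for n in ("scene","top","wrist"):
    c=vision.read_camera(n); cv2.imwrite(f"pics/{n}0.png",c["frame"][:,:,::-1]); print(n,c["fx"],c["cx"],c["cy"],np.round(c["R"],3).tolist(),np.round(c["t"],3))
E
```

```text
pics
{'time': 0.0, 'qpos': [-1.387, 0.287, 1.578, 0.0, 1.279, -0.15], 'dq': [-0.0, -0.0, 0.001, 0.002, -0.001, 0.0], 'joint_efforts': [0.001, -40.597, -29.263, -0.0, 0.006, 0.0], 'eef_pos': [0.221, -0.637, 0.23], 'tcp_rot': [0.986, 0.166, -0.0, -0.001], 'contact_force': [-0.164, 0.55, -0.078], 'wrist_torque': [0.024, -0.042, -0.002], 'opening': 1.001}
scene 593.9801458648126 320.4970186104934 234.37457169213803 [[0.713, 0.701, -0.006], [0.429, -0.443, -0.787], [-0.554, 0.559, -0.617]] [-0.334 -0.095  1.505]
top 463.499972734805 309.0279719496608 242.66436019979506 [[0.025, -0.999, -0.032], [-0.994, -0.022, -0.104], [0.103, 0.034, -0.994]] [-0.001  0.515  0.981]
wrist 364.68160420839195 320.02383474035435 241.50537145459285 [[0.327, -0.945, -0.002], [-0.895, -0.311, 0.319], [-0.302, -0.103, -0.948]] [-0.675 -0.04   0.38 ]
```

View pics/scene0.png

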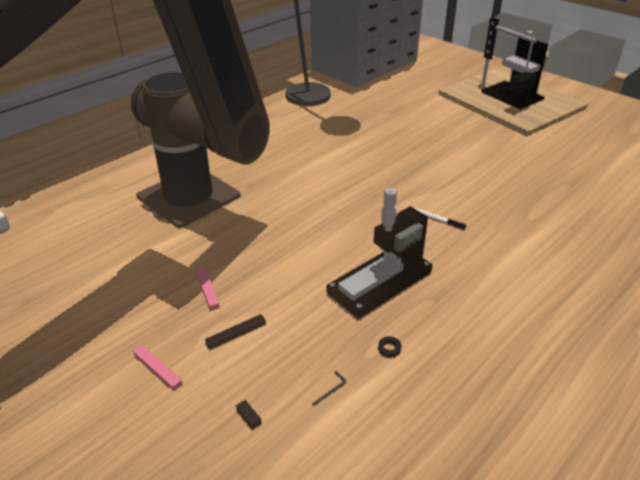

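View pics/top0.png

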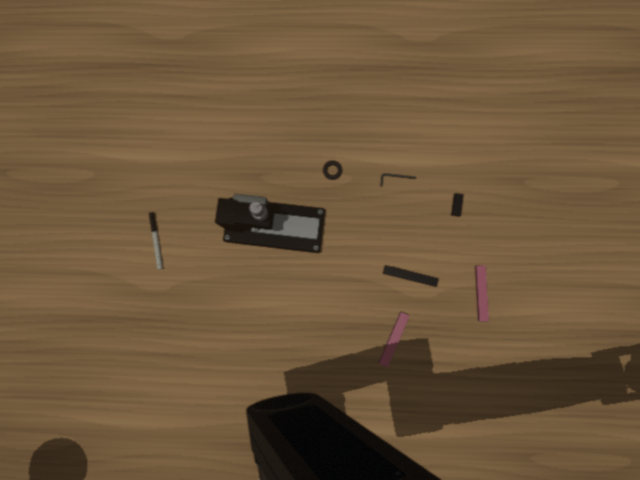

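View pics/wrist0.png

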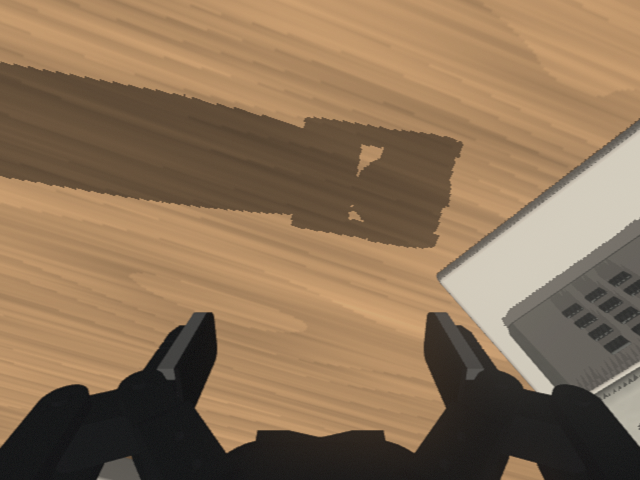

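The top picture shows the dark long bar at (411,276), the short half bar at (457,204), and two pink look-alikes at (482,293) and (394,339). The micrometer is around (272,225) with its column to the left. Only the dark long one fits "bar". Next I'll confirm it in a crop and measure.

```bash
cat > h.py <<'E'
from plant import get_state, vision, ctrl, cut_out
import cv2, numpy as np
def cloud(c,m=None):
    z=c["z_map"]; v,u=np.nonzero((z>0)&(m if m is not None else True))
    d=z[v,u]; p=np.stack([(u-c["cx"])/c["fx"]*d,(v-c["cy"])/c["fy"]*d,d],1)
    return (p-c["t"])@c["R"]   # R^T (p-t)
def proj(c,X):
    q=np.atleast_2d(X)@c["R"].T+c["t"]; return np.stack([q[:,0]/q[:,2]*c["fx"]+c["cx"],q[:,1]/q[:,2]*c["fy"]+c["cy"]],1)
def rect(p):
    (cx,cy),(w,h),a=cv2.minAreaRect(p[:,:2].astype(np.float32)*1000)
    if w<h: w,h,a=h,w,a+90
    return np.round([cx,cy,w,h],1),round((a+90)%180-90,2)
E
python3 - <<'E'
from h import *
for n in ("top","scene"):
    c=vision.read_camera(n)
    for q in ("bar","half_bar","bed","stop","ratchet_grip","thimble_top","ring_core","hex_key","marker"):
        for r in cut_out(n,q)[:4]:
            p=cloud(c,r["pixels"])
            if len(p)<5: continue
            print(n,q,round(r["conf"],2),np.round(r["box"]),len(p),"med",np.round(np.median(p,0),4),"z",np.round(np.percentile(p[:,2],[2,98]),4),rect(p))
    if n=="top":
        cv2.imwrite("pics/crop1.png",cv2.resize(c["frame"][140:380,200:520,::-1],None,fx=2.5,fy=2.5,interpolation=cv2.INTER_CUBIC))
    else: cv2.imwrite("pics/crop2.png",cv2.resize(c["frame"][170:330,300:500,::-1],None,fx=3.5,fy=3.5,interpolation=cv2.INTER_CUBIC))
E
```

```text
top bar 0.82 [412. 277.  56.  23.] 547 med [ 0.4496 -0.2165  0.0129] z [-0.0011  0.0167] (array([ 450.9, -214.9,  125.1,   23.6]), 76.85)
top bar 0.69 [479. 296.  14.  52.] 576 med [ 0.4178 -0.3636  0.0124] z [0.0016 0.0161] (array([ 417.1, -365.3,  118.3,   21.8]), 2.74)
top bar 0.68 [396. 341.  31.  53.] 553 med [ 0.3166 -0.1767  0.0127] z [0.0019 0.0164] (array([ 312.4, -178.8,  119.5,   24.1]), -23.05)
top half_bar 0.54 [457. 206.  10.  26.] 233 med [ 0.6091 -0.3128  0.0125] z [0.0015 0.0165] (array([ 610.1, -315.2,   50.7,   21.1]), -8.07)
top bed 0.83 [292. 227.  62.  25.] 874 med [0.5484 0.0401 0.0413] z [0.0367 0.045 ] (array([552.5,  54.9, 123.4,  46.7]), 83.69)
top ratchet_grip 0.43 [257. 207.  13.  14.] 176 med [0.5534 0.0974 0.227 ] z [0.1962 0.2302] (array([554.5, 105.5,  36. ,  22.8]), -86.83)
top thimble_top 0.87 [270. 224. 108.  58.] 4893 med [0.5459 0.0897 0.0405] z [0.0189 0.2264] (array([562.6, 103.8, 245.9, 116.1]), 85.0)
top ring_core 0.75 [331. 170.  20.  21.] 206 med [ 0.681  -0.0355  0.0117] z [0.0032 0.0156] (array([682.3, -36.5,  40.5,  40.5]), 21.59)
top he
[... 1227 characters left out ...]
ne ratchet_grip 0.61 [391. 197.  15.  20.] 250 med [0.5591 0.0948 0.218 ] z [0.0016 0.2309] (array([453.3, 233.5, 361.8,  34.2]), -54.41)
scene thimble_top 0.88 [380. 253. 110. 130.] 6327 med [0.5699 0.0931 0.042 ] z [0.0049 0.2178] (array([509.7, 198.9, 472.9, 185.5]), -68.18)
scene ring_core 0.84 [390. 347.  21.  22.] 365 med [ 0.684  -0.0388  0.0117] z [-0.0005  0.016 ] (array([683.1, -37.7,  42.9,  40.8]), -47.02)
scene hex_key 0.55 [328. 387.  35.  33.] 194 med [ 0.6716 -0.1779  0.0054] z [0.0003 0.0083] (array([ 669.9, -181.8,   82.8,   26.9]), -78.54)
scene marker 0.71 [441. 220.  50.  27.] 262 med [0.5305 0.3589 0.0103] z [-0.0003  0.0162] (array([514. , 361.9, 126.2,  37.3]), 17.63)
```

View pics/crop1.png

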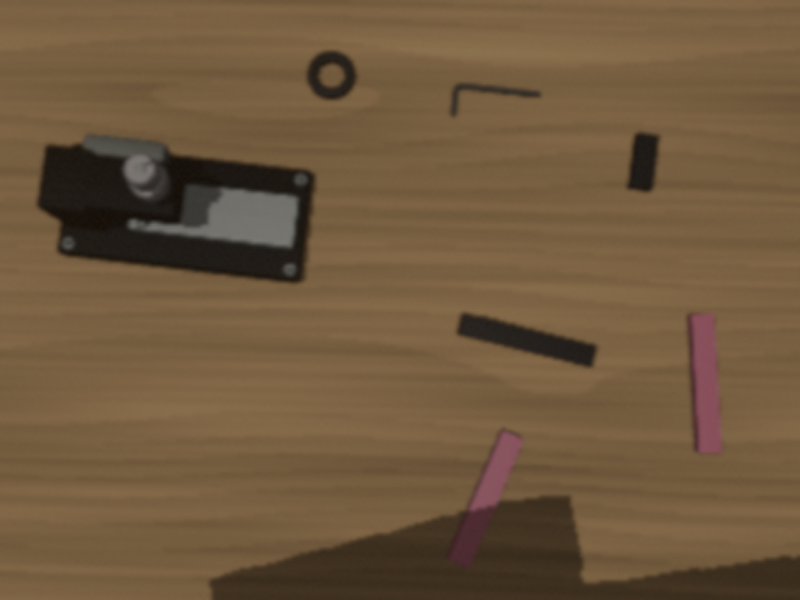

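View pics/crop2.png

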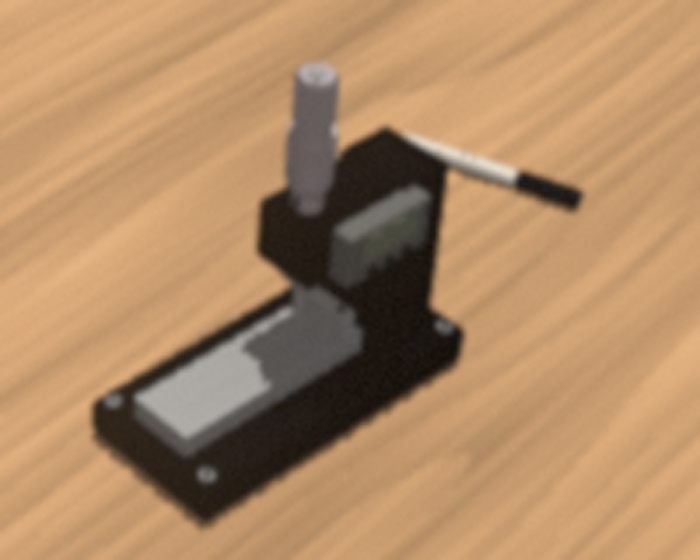

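The crop at (527,340) shows one dark grey long bar. The others are pink or short, so this is the bar. Next I'll fit the micrometer's pose precisely.

```bash
python3 - <<'E'
from h import *
from scipy.spatial.transform import Rotation as Ro
from scipy.optimize import least_squares
P={}
for n in ("top","scene"):
    c=vision.read_camera(n); 
    P[n]=cloud(c); cam=-np.array(c["R"]).T@c["t"]; print(n,"cam",cam.round(3))
    p=P[n]; a=p[(abs(p[:,0]-.555)<.12)&(abs(p[:,1]-.09)<.16)]
    for lo,hi,nm in((.020,.030,"base"),(.038,.046,"bed")):
        s=a[(a[:,2]>lo)&(a[:,2]<hi)]; print(nm,len(s),rect(s),s[:,2].mean().round(4))
    s=a[(a[:,2]>.2265)&(a[:,2]<.24)]; print("captop",len(s),s.mean(0).round(4) if len(s) else 0, rect(s))
    s=a[(a[:,2]>.199)&(a[:,2]<.225)]
    f=least_squares(lambda x:np.hypot(s[:,0]-x[0],s[:,1]-x[1])-.012,[.555,.097],loss="soft_l1",f_scale=.001); print("cap axis",f.x.round(4),np.sqrt(np.mean(f.fun**2)).round(4),len(s))
    t=a[(a[:,2]>.155)&(a[:,2]<.190)]
    f=least_squares(lambda x:np.hypot(t[:,0]-x[0],t[:,1]-x[1])-.014,[.555,.097],loss="soft_l1",f_scale=.001); print("thimble axis",f.x.round(4),np.sqrt(np.mean(f.fun**2)).round(4),len(t))
    # ground check
    g=p[(abs(p[:,0]-.55)<.1)&(abs(p[:,1]+.1)<.05)]; print("ground z",np.median(g[:,2]).round(4))
    # base outline fit: all points z>0.004 in footprint, front end
    for b in (P[n],):
        q=b[(b[:,2]>.03)&(b[:,2]<.05)&(abs(b[:,0]-.55)<.1)&(b[:,1]>-.05)&(b[:,1]<.08)]; print("bed front",rect(q))
s=get_state(); R=Ro.from_quat(s["tcp_rot"]).as_matrix(); print(R.round(3))
c=vision.read_camera("wrist"); print("wrist cam in tool",(R.T@(-np.array(c["R"]).T@c["t"]-s["eef_pos"])).round(3))
E
```

```text
top cam [ 0.411 -0.024  1.029]
base 1956 (array([554.4,  89.5, 216. , 100. ]), 84.43) 0.0251
bed 948 (array([552.9,  87.4, 192.2,  45.6]), 85.87) 0.0414
captop 95 [0.5554 0.0993 0.2281] (array([555. ,  99.6,  20.5,  19.7]), -30.92)
cap axis [0.5558 0.0998] 0.001 50
thimble axis [0.5558 0.0998] 0.0009 59
ground z -0.0008
bed front (array([550.2,  36.6,  92.4,  76.6]), 80.73)
scene cam [ 1.113 -0.649  0.852]
base 1754 (array([553.3,  90.3, 218.6, 103.7]), 84.55) 0.0259
bed 1090 (array([555.2,  91.9, 201.7,  54.2]), 85.04) 0.0422
captop 71 [0.5558 0.0993 0.2289] (array([555.7,  99.6,  23.7,  20.6]), -12.14)
cap axis [0.5537 0.1017] 0.0013 140
thimble axis [0.5536 0.1018] 0.0014 201
ground z 0.0005
bed front (array([549.4,  33.7,  94.6,  86.6]), 86.77)
[[ 0.945  0.328 -0.   ]
 [ 0.328 -0.945  0.   ]
 [-0.    -0.    -1.   ]]
wrist cam in tool [ 0.083  0.001 -0.141]
```

Request:
jog_arm --commands "0.03 0.05 -0.01 0 0 0.15;0.08 0.14 -0.02 0 0 0.33;0.13 0.23 -0.04 0 0 0.51;0.18 0.31 -0.05 0 0 0.7;0.22 0.383 -0.06 0 0 0.88;0.22 0.383 -0.06 0 0 1.02;0.22 0.383 -0.06 0 0 1.02;0.22 0.383 -0.06 0 0 1.02;0.22 0.383 -0.06 0 0 1.02" --gripper 100

```text
time: 2.42
eef_pos: [0.4414, -0.2545, 0.1715]
tcp_rot: [0.779, 0.627, -0.0, 0.0]
contact_force: [0.1, 0.4, -0.3]
opening: 0.999
```

```bash
cat > bar.py <<'E'
from h import *
from scipy.spatial.transform import Rotation as Ro
def barfit(n,z0=0.0,h=.014):
    c=vision.read_camera(n); out=[]
    for r in cut_out(n,"bar"):
        p=cloud(c,r["pixels"]); s=p[abs(p[:,2]-z0-h)<.006]
        col=np.median(c["frame"][r["pixels"]],0)
        print(n,round(r["conf"],2),"rgb",col,"top",rect(s) if len(s)>5 else None, np.median(p[:,2]).round(4),"n",len(s))
    return c
def tcp():
    s=get_state(); R=Ro.from_quat(s["tcp_rot"]).as_matrix()
    print("t",round(s["time"],2),"tcp",np.round(s["eef_pos"],4),"yaw",round(np.degrees(np.arctan2(R[1,0],R[0,0])),2),"zdir",R[:,2].round(3),"F",np.round(s["contact_force"],2),"T",np.round(s["wrist_torque"],3),"op",round(s["opening"],3),"q",np.round(s["qpos"],2))
E
python3 - <<'E'
from bar import *
tcp()
for n in("wrist","top","scene"):
    c=barfit(n)
    if n=="wrist": cv2.imwrite("pics/w1.png",c["frame"][:,:,::-1])
E
```

```text
t 2.42 tcp [ 0.4414 -0.2545  0.1715] yaw 77.67 zdir [-0.    -0.001 -1.   ] F [ 0.08  0.38 -0.32] T [-0.043  0.014  0.036] op 0.999 q [-0.72 -0.02  2.03 -0.    1.13 -0.51]
wrist 0.96 rgb [121.  74.  80.] top (array([ 416.8, -364.1,  119.4,   21.1]), 2.5) 0.0124 n 2522
wrist 0.93 rgb [70. 63. 58.] top (array([ 450.4, -210.9,  118.8,   19.9]), 76.98) 0.0128 n 3610
wrist 0.77 rgb [117.  68.  79.] top (array([ 313.2, -175.9,  120.2,   20.3]), -22.89) 0.0126 n 3834
top 0.93 rgb [41. 37. 33.] top (array([ 450.6, -210.9,  116.9,   20.2]), 77.45) 0.013 n 487
top 0.68 rgb [85. 48. 54.] top (array([ 313. , -177.3,  119.4,   20.6]), -22.84) 0.0126 n 504
scene 0.87 rgb [119.  70.  77.] top (array([ 312.8, -176.7,  123.7,   19.9]), -22.99) 0.0145 n 304
scene 0.87 rgb [134.  84.  87.] top (array([ 415.2, -364.8,  122.3,   20.8]), 2.34) 0.0139 n 621
scene 0.64 rgb [56. 46. 38.] top (array([ 448.8, -211.1,  120. ,   25.7]), 78.37) 0.0134 n 585
scene 0.47 rgb [111. 108. 105.] top None 0.0417 n 0
scene 0.42 rgb [50. 44. 40.] top (array([682.5, -35.6,  45.4,  38.8]), -51.31) 0.012 n 264
```

View pics/w1.png

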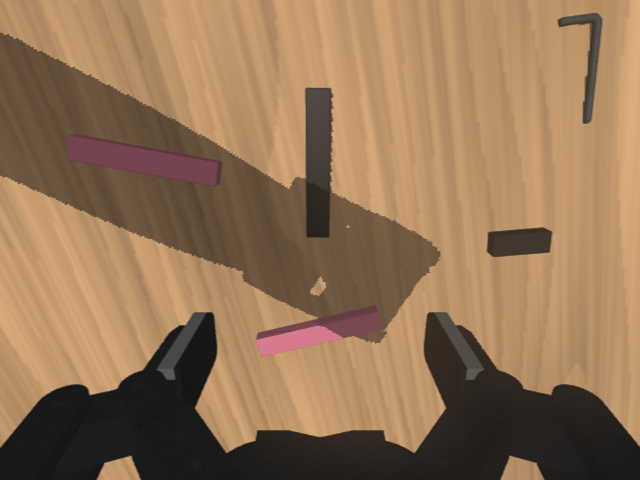

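Wrist view: the dark bar is at (318,163), centred between the fingers. The pink ones are at (145,160) and (318,332). I'll descend and grasp it near its rear end.

Request:
jog_arm --commands "0 0.0025 -0.05 0 0 -0.005;0 0.0025 -0.1 0 0 -0.005;0 0.0025 -0.14 0 0 -0.005;0 0.0025 -0.16 0 0 -0.005;0 0.0025 -0.167 0 0 -0.005;0 0.0025 -0.167 0 0 -0.005;0 0.0025 -0.167 0 0 -0.005" --gripper 60

```text
time: 3.6
eef_pos: [0.442, -0.2532, 0.0056]
tcp_rot: [0.781, 0.624, 0.0, 0.001]
contact_force: [-0.6, 0.2, 0.4]
opening: 0.601
```

```bash
python3 - <<'E'
from bar import *
tcp()
c=vision.read_camera("wrist"); cv2.imwrite("pics/w2.png",c["frame"][:,:,::-1])
E
```

```text
t 3.6 tcp [ 0.442  -0.2532  0.0056] yaw 77.27 zdir [ 0.002 -0.002 -1.   ] F [-0.59  0.18  0.36] T [-0.003 -0.036  0.036] op 0.601 q [-0.72  0.24  2.11 -0.    0.79 -0.5 ]
```

View pics/w2.png

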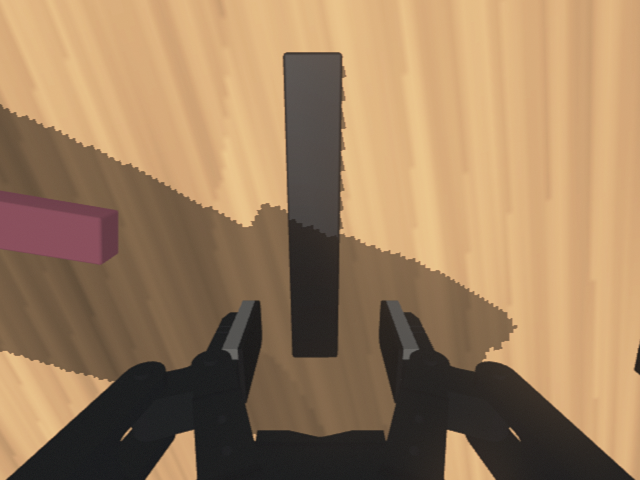

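The bar sits between the pads (columns 290–340, rear end at row 356). Closing.

Request:
jog_arm --commands "0 0 -0.002 0 0 0;0 0 -0.002 0 0 0;0 0 -0.002 0 0 0;0 0 -0.002 0 0 0;0 0 -0.002 0 0 0;0 0 -0.002 0 0 0" --gripper 5 --grip_force 50

```text
time: 4.4
eef_pos: [0.4414, -0.2525, 0.0029]
tcp_rot: [0.781, 0.624, -0.0, 0.0]
contact_force: [-2.4, 1.1, 5.7]
opening: 0.216
```

Request:
jog_arm --commands "0 0 0.01 0 0 0;0 0 0.03 0 0 0;0 0 0.06 0 0 0;0 0 0.09 0 0 0;0 0 0.09 0 0 0;0 0 0.09 0 0 0"

```text
time: 5.15
eef_pos: [0.4404, -0.2515, 0.091]
tcp_rot: [0.781, 0.624, -0.0, -0.001]
contact_force: [-0.2, 0.1, -1.4]
opening: 0.215
```

```bash
python3 - <<'E'
from bar import *
tcp()
c=vision.read_camera("wrist"); cv2.imwrite("pics/w3.png",c["frame"][:,:,::-1])
r=cut_out("wrist","bar")[:2]
for x in r:
    p=cloud(c,x["pixels"]); m=p.mean(0); U,S,V=np.linalg.svd(p-m,full_matrices=False); print(x["conf"],m.round(4),"axis",V[0].round(3),"n",V[2].round(3),np.percentile((p-m)@V[0],[0.5,99.5]).round(4), np.median(c["frame"][x["pixels"]],0))
E
```

```text
t 5.15 tcp [ 0.4404 -0.2515  0.091 ] yaw 77.28 zdir [-0.002  0.001 -1.   ] F [-0.19  0.09 -1.42] T [-0.13  -0.031  0.002] op 0.215 q [-0.72  0.08  2.09 -0.    0.97 -0.5 ]
0.77 [ 0.4153 -0.3613  0.011 ] axis [-0.988 -0.156 -0.005] n [-0.003 -0.013  1.   ] [-0.0216  0.0265] [233. 139. 161.]
0.74 [ 0.3185 -0.1766  0.0116] axis [ 0.921 -0.391 -0.004] n [0.084 0.188 0.979] [-0.0565  0.0547] [136.  79.  91.]
```

View pics/w3.png

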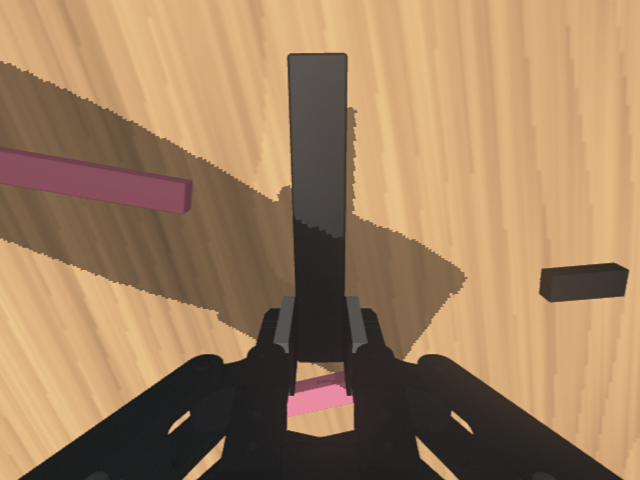

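The bar is held, filling columns 288–347 and rows 53–360. I'll check its pitch and offset in the hand.

```bash
cat >> bar.py <<'E'
def held():
    c=vision.read_camera("wrist"); z=c["z_map"]; m=np.zeros(z.shape,bool); m[56:280,298:338]=1
    p=cloud(c,m); med=np.median(p[:,2]); p=p[abs(p[:,2]-med)<.006]
    A=np.c_[p[:,:2]-p[:,:2].mean(0),np.ones(len(p))]; g=np.linalg.lstsq(A,p[:,2],rcond=None)[0]
    m2=np.zeros(z.shape,bool); m2[40:285,270:370]=1; q=cloud(c,m2); q=q[abs(q[:,2]-med)<.008]
    s=get_state(); R=Ro.from_quat(s["tcp_rot"]).as_matrix(); L=(q-s["eef_pos"])@R
    print("slope",g[:2].round(4),"ztop",g[2].round(4),"along x",round(float(g[:2]@R[:2,0]),4),"rect",rect(q))
    print("tool frame: x",np.percentile(L[:,0],[.5,99.5]).round(4),"y",np.percentile(L[:,1],[1,99]).round(4),"z",np.median(L[:,2]).round(4), "rect tool",rect(L))
    return c
E
python3 -c "
from bar import *
tcp();held()"
```

```text
t 5.25 tcp [ 0.44   -0.2513  0.0903] yaw 77.28 zdir [-0.003  0.002 -1.   ] F [ 0.13  0.33 -1.48] T [-0.033  0.008 -0.013] op 0.216 q [-0.72  0.09  2.09 -0.    0.97 -0.5 ]
slope [-0.002  -0.0016] ztop 0.1001 along x -0.002 rect (array([ 453.9, -192.1,   83.6,   20.2]), 77.88)
tool frame: x [0.0201 0.102 ] y [-0.0094  0.0101] z -0.0095 rect tool (array([60.8,  0.3, 83.6, 20.2]), -0.61)
```

Request:
jog_arm --commands "0.02 0.04 0 0 0 0.03;0.045 0.09 0 0 0 0.06;0.07 0.145 0 0 0 0.1;0.09 0.19 0 0 0 0.126;0.1 0.213 0 0 0 0.126;0.103 0.219 0 0 0 0.126;0.103 0.219 0 0 0 0.126;0.103 0.219 0 0 0 0.126"

```text
time: 6.3
eef_pos: [0.5437, -0.0342, 0.092]
tcp_rot: [0.741, 0.672, -0.0, -0.0]
contact_force: [-0.0, -0.4, -1.7]
opening: 0.217
```

```bash
python3 - <<'E'
from bar import *
O=np.array([.5555,.100]);a=np.radians(84.5);u=np.array([np.cos(a),np.sin(a)]);v=np.array([-u[1],u[0]])
tcp();c=held(); cv2.imwrite("pics/w4.png",c["frame"][:,:,::-1])
s=get_state(); d=np.array(s["eef_pos"][:2])-O; print("tool in bed",(d@u).round(4),(d@v).round(4))
# bed edges in bed frame from wrist cloud
p=cloud(c); d=p[:,:2]-O; X=d@u;Y=d@v
for lo,hi in((.036,.048),(.02,.032)):
    k=(p[:,2]>lo)&(p[:,2]<hi)&(X>-.13)&(X<.03)&(abs(Y)<.06)
    if k.sum(): print(lo,k.sum(),np.percentile(X[k],[.5,99.5]).round(4),np.percentile(Y[k],[.5,99.5]).round(4),np.median(p[k,2]).round(4),rect(p[k]))
c=vision.read_camera("scene"); cv2.imwrite("pics/s4.png",cv2.resize(c["frame"][130:350,250:500,::-1],None,fx=2.7,fy=2.7))
E
```

```text
t 6.3 tcp [ 0.5437 -0.0342  0.092 ] yaw 84.43 zdir [-0.001 -0.    -1.   ] F [-0.01 -0.39 -1.68] T [-0.026 -0.011 -0.032] op 0.217 q [-0.25  0.16  2.   -0.    0.98 -0.15]
slope [ 0.0015 -0.0043] ztop 0.1015 along x -0.0042 rect (array([550. ,  26.2,  83.3,  20.1]), 84.93)
tool frame: x [0.0199 0.1019] y [-0.0095  0.0101] z -0.0094 rect tool (array([60.8,  0.3, 83.3, 20.1]), -0.52)
tool in bed -0.1348 -0.0012
0.036 9927 [-0.1059 -0.0019] [-0.0219  0.0218] 0.0408 (array([550.3,  45.9, 105.7,  44.2]), 84.43)
0.02 21687 [-0.1154  0.0022] [-0.0495  0.0493] 0.0247 (array([550.1,  43.6, 119.3, 100.2]), 84.44)
```

View pics/w4.png

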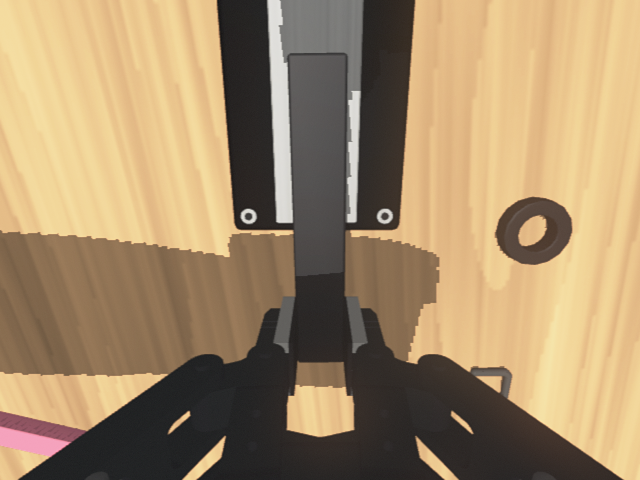

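View pics/s4.png

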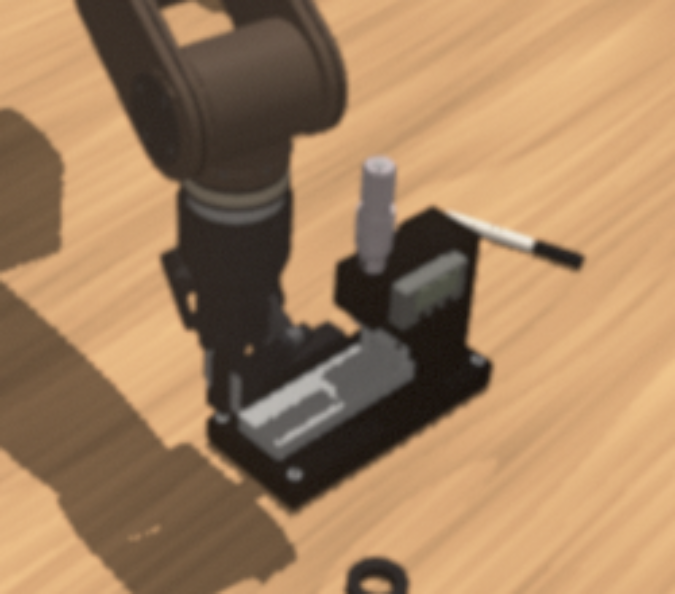

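Request:
jog_arm --commands "-0.001 0.002 -0.01 0 0 0;-0.001 0.004 -0.03 0 0 0;-0.001 0.004 -0.04 0 0 0;-0.001 0.004 -0.0445 0 0 0;-0.001 0.004 -0.0445 0 0 0;-0.001 0.004 -0.0445 0 0 0"

```text
time: 7.15
eef_pos: [0.5437, -0.0294, 0.0485]
tcp_rot: [0.74, 0.672, 0.0, 0.001]
contact_force: [0.2, 0.3, -1.7]
opening: 0.218
```

```bash
python3 -c "
from bar import *
tcp()"
```

```text
t 7.15 tcp [ 0.5437 -0.0294  0.0485] yaw 84.5 zdir [ 0.001 -0.    -1.   ] F [ 0.25  0.34 -1.7 ] T [-0.056  0.079  0.04 ] op 0.218 q [-0.24  0.23  2.02 -0.    0.89 -0.14]
```

Request:
jog_arm --commands "0 0 -0.001 0 0 0;0 0 -0.002 0 0 0;0 0 -0.002 0 0 0;0 0 -0.002 0 0 0"

```text
time: 7.65
eef_pos: [0.5432, -0.0292, 0.0458]
tcp_rot: [0.74, 0.672, 0.0, -0.0]
contact_force: [-0.1, 0.0, -1.7]
opening: 0.216
```

```bash
python3 -c "
from bar import *
tcp()"
```

```text
t 7.65 tcp [ 0.5432 -0.0292  0.0458] yaw 84.5 zdir [ 0.  0. -1.] F [-0.06  0.05 -1.71] T [-0.097  0.021  0.025] op 0.216 q [-0.24  0.23  2.02  0.    0.89 -0.14]
```

Request:
jog_arm --commands "0 0 -0.0005 0 0 0;0 0 -0.0005 0 0 0;0 0 -0.0005 0 0 0"

```text
time: 8.02
eef_pos: [0.5432, -0.0292, 0.0453]
tcp_rot: [0.74, 0.672, -0.0, -0.0]
contact_force: [-0.3, -0.7, -1.0]
opening: 0.214
```

Request:
jog_arm --commands "0 0 -0.0005 0 0 0;0 0 -0.0005 0 0 0;0 0 -0.0005 0 0 0"

```text
time: 8.4
eef_pos: [0.5432, -0.0292, 0.0449]
tcp_rot: [0.74, 0.672, 0.0, 0.0]
contact_force: [-1.2, -1.0, -0.8]
opening: 0.217
```

Request:
jog_arm --commands "0 0 0 0 0 0;0 0 0 0 0 0;0 0 0 0 0 0;0 0 0 0 0 0" --gripper 45

```text
time: 8.9
eef_pos: [0.5433, -0.0292, 0.0449]
tcp_rot: [0.74, 0.672, 0.0, 0.0]
contact_force: [-0.2, -0.4, 0.1]
opening: 0.449
```

Request:
jog_arm --commands "0 0 0.02 0 0 0;0 0 0.06 0 0 0;0 0 0.06 0 0 0;0 0 0.06 0 0 0"

```text
time: 9.4
eef_pos: [0.5428, -0.0291, 0.1044]
tcp_rot: [0.74, 0.672, -0.0, -0.0]
contact_force: [-0.4, 0.4, -0.1]
opening: 0.45
```

```bash
cat >> bar.py <<'E'
O=np.array([.5555,.100]);a=np.radians(84.5);u=np.array([np.cos(a),np.sin(a)]);v=np.array([-u[1],u[0]])
def bb():
    s=get_state(); d=np.array(s["eef_pos"][:2])-O; print("tool in bed",(d@u).round(4),(d@v).round(4))
def onbed(n,h=.014):
    c=vision.read_camera(n); p=cloud(c); d=p[:,:2]-O; X=d@u;Y=d@v
    k=(abs(p[:,2]-.042-h)<.005)&(X>-.17)&(X<.03)&(abs(Y)<.018)
    if k.sum()>20:
        q=np.c_[X,Y,p[:,2]][k]; print(n,"bar: X",np.percentile(X[k],[.5,99.5]).round(4),"Y",np.percentile(Y[k],[1,99]).round(4),"z",np.median(p[k,2]).round(4),rect(q),k.sum())
    return c
E
python3 - <<'E'
from bar import *
tcp();bb()
c=onbed("wrist"); cv2.imwrite("pics/w5.png",c["frame"][:,:,::-1])
onbed("top");onbed("scene")
E
```

```text
t 9.4 tcp [ 0.5428 -0.0291  0.1044] yaw 84.5 zdir [-0.001  0.    -1.   ] F [-0.4   0.44 -0.11] T [-0.007 -0.01  -0.018] op 0.45 q [-0.24  0.14  2.    0.    1.   -0.14]
tool in bed -0.1297 0.0002
wrist bar: X [-0.1462 -0.0281] Y [-0.0106  0.0091] z 0.0547 (array([-87.6,  -0.8, 120.1,  20.1]), 0.6) 8410
scene bar: X [-0.1484  0.0281] Y [-0.0155  0.0119] z 0.0564 (array([-59.8,  -2.6, 177.9,  31.4]), 0.43) 563
```

View pics/w5.png

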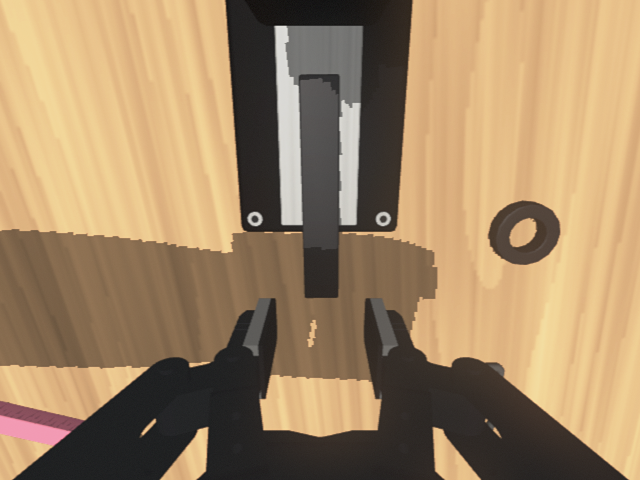

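Request:
jog_arm --commands "-0.002 -0.025 0 0 0 0.18;-0.0044 -0.053 0 0 0 0.36;-0.0044 -0.053 0 0 0 0.54;-0.0044 -0.053 0 0 0 0.72;-0.0044 -0.053 0 0 0 0.9;-0.0044 -0.053 0 0 0 1.08;-0.0044 -0.053 0 0 0 1.26;-0.0044 -0.053 0 0 0 1.44;-0.0044 -0.053 0 0 0 1.57;-0.0044 -0.053 0 0 0 1.57;-0.0044 -0.053 -0.03 0 0 1.57;-0.0044 -0.053 -0.058 0 0 1.57;-0.0044 -0.053 -0.058 0 0 1.57;-0.0044 -0.053 -0.058 0 0 1.57" --gripper 0

```text
time: 11.3
eef_pos: [0.5392, -0.0824, 0.0474]
tcp_rot: [0.049, 0.999, -0.0, 0.0]
contact_force: [0.3, -0.8, 0.5]
opening: -0.002
```

```bash
python3 - <<'E'
from bar import *
tcp();bb()
c=vision.read_camera("wrist"); cv2.imwrite("pics/w6.png",c["frame"][:,:,::-1])
c=vision.read_camera("scene"); cv2.imwrite("pics/s6.png",cv2.resize(c["frame"][130:350,250:500,::-1],None,fx=2.7,fy=2.7))
E
```

```text
t 11.3 tcp [ 0.5392 -0.0824  0.0474] yaw 174.4 zdir [ 0.001 -0.    -1.   ] F [ 0.29 -0.82  0.54] T [-0.12   0.003 -0.018] op -0.002 q [-0.34  0.23  2.01 -0.    0.89 -1.81]
tool in bed -0.1831 -0.0013
```

View pics/w6.png

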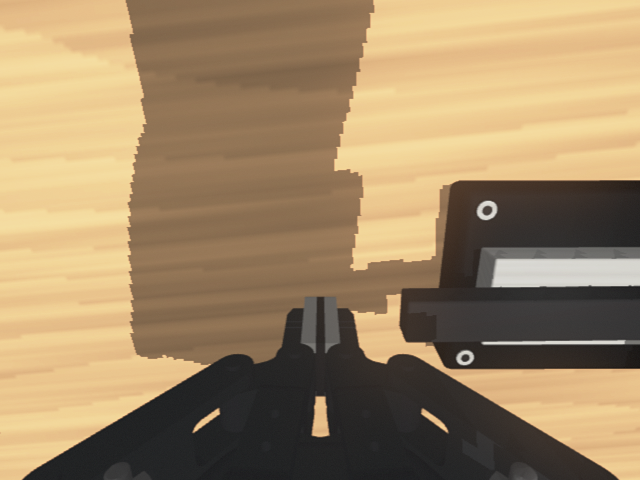

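View pics/s6.png

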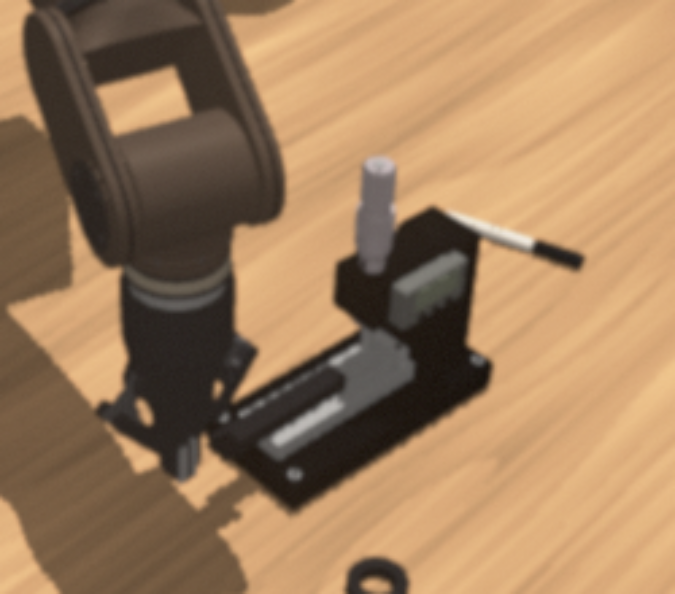

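Request:
jog_arm --commands "0.0005 0.005 -0.001 0 0 0;0.001 0.01 -0.001 0 0 0;0.0014 0.015 -0.001 0 0 0;0.0019 0.02 -0.001 0 0 0;0.0019 0.02 -0.001 0 0 0;0.0024 0.025 -0.001 0 0 0;0.0029 0.03 -0.001 0 0 0;0.0034 0.035 -0.001 0 0 0;0.0034 0.035 -0.001 0 0 0;0.0034 0.035 -0.001 0 0 0"

```text
time: 12.65
eef_pos: [0.5422, -0.047, 0.0458]
tcp_rot: [0.048, 0.999, 0.0, -0.0]
contact_force: [0.3, -0.6, -0.2]
opening: -0.001
```

```bash
python3 - <<'E'
from bar import *
tcp();bb()
c=onbed("wrist"); cv2.imwrite("pics/w7.png",c["frame"][:,:,::-1])
E
```

```text
t 12.65 tcp [ 0.5422 -0.047   0.0458] yaw 174.46 zdir [-0.  0. -1.] F [ 0.28 -0.59 -0.17] T [-0.005 -0.031 -0.   ] op -0.001 q [-0.27  0.23  2.02  0.    0.89 -1.75]
tool in bed -0.1476 -0.0008
wrist bar: X [-0.159  -0.0165] Y [-0.01    0.0098] z 0.0547 (array([-88. ,  -0.5, 147.2,  21.8]), 0.13) 13522
```

View pics/w7.png

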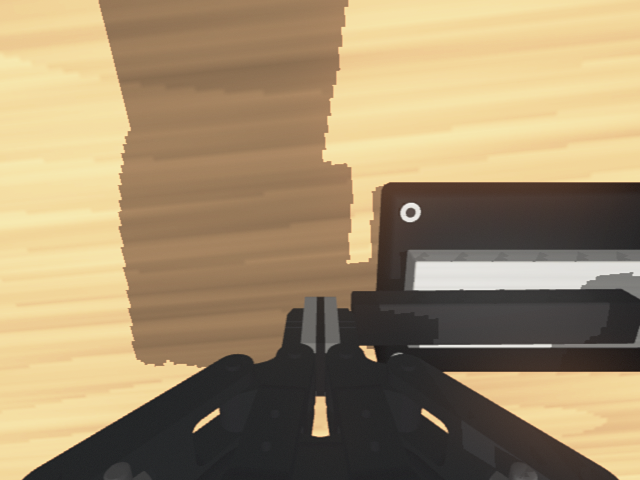

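Fingers are now pushing the bar squarely: its rear end is at the finger back, around column 352. About 34 mm remains to the stop.

Request:
jog_arm --commands "0.0004 0.004 0 0 0 0;0.0008 0.008 0 0 0 0;0.0012 0.012 0 0 0 0;0.0016 0.016 0 0 0 0;0.0019 0.02 0 0 0 0;0.0022 0.023 0 0 0 0;0.0025 0.026 0 0 0 0;0.0028 0.029 0 0 0 0;0.0028 0.029 0 0 0 0;0.0028 0.029 0 0 0 0"

```text
time: 13.95
eef_pos: [0.545, -0.018, 0.0458]
tcp_rot: [0.048, 0.999, 0.0, -0.0]
contact_force: [-0.1, 0.0, -0.3]
opening: -0.001
```

```bash
python3 - <<'E'
from bar import *
tcp();bb()
c=onbed("wrist"); cv2.imwrite("pics/w8.png",c["frame"][:,:,::-1])
E
```

```text
t 13.95 tcp [ 0.545  -0.018   0.0458] yaw 174.45 zdir [-0.  0. -1.] F [-0.11  0.01 -0.32] T [0.007 0.082 0.056] op -0.001 q [-0.22  0.24  2.01  0.    0.89 -1.69]
tool in bed -0.1185 -0.0008
wrist bar: X [-0.1299  0.0117] Y [-0.0101  0.0097] z 0.0547 (array([-5.630e+01,  1.000e-01,  1.527e+02,  2.750e+01]), -3.27) 13051
```

View pics/w8.png

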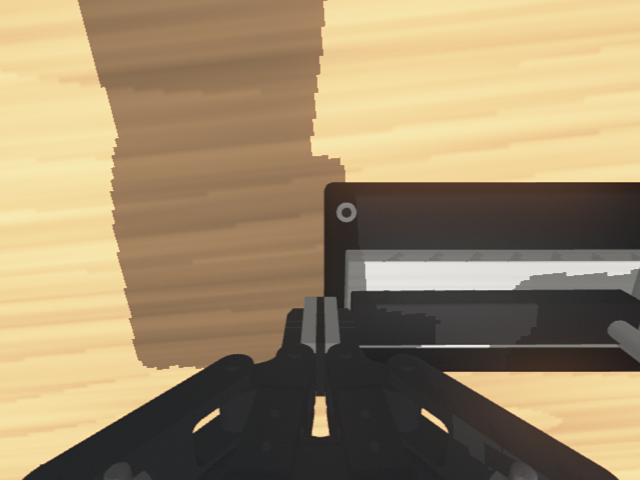

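Request:
jog_arm --commands "0.0001 0.001 0 0 0 0;0.0002 0.002 0 0 0 0;0.0003 0.003 0 0 0 0;0.0003 0.0035 0 0 0 0;0.0003 0.0035 0 0 0 0"

```text
time: 14.62
eef_pos: [0.5452, -0.0147, 0.0458]
tcp_rot: [0.048, 0.999, 0.0, -0.0]
contact_force: [0.3, -0.3, -0.1]
opening: -0.002
```

Request:
jog_arm --commands "0 0.0005 0 0 0 0;0.0001 0.001 0 0 0 0;0.0001 0.001 0 0 0 0"

```text
time: 15.0
eef_pos: [0.5454, -0.0137, 0.0458]
tcp_rot: [0.048, 0.999, 0.0, -0.0]
contact_force: [-0.8, -0.5, -1.1]
opening: -0.0
```

Request:
jog_arm --commands "0 0.0005 0 0 0 0;0 0.0005 0 0 0 0;0 0.0005 0 0 0 0"

```text
time: 15.38
eef_pos: [0.5454, -0.0132, 0.0458]
tcp_rot: [0.048, 0.999, 0.0, 0.0]
contact_force: [-0.4, 0.4, 0.5]
opening: 0.004
```

Request:
jog_arm --commands "0 0.0004 0 0 0 0;0 0.0004 0 0 0 0"

```text
time: 15.62
eef_pos: [0.5454, -0.013, 0.0458]
tcp_rot: [0.048, 0.999, -0.0, 0.0]
contact_force: [-0.0, -2.4, -0.1]
opening: -0.004
```

Request:
jog_arm --commands "0 0.0004 0 0 0 0;0 0.0004 0 0 0 0"

```text
time: 15.88
eef_pos: [0.5454, -0.0129, 0.0458]
tcp_rot: [0.048, 0.999, -0.0, -0.0]
contact_force: [-0.2, -3.6, 0.3]
opening: 0.002
```

Request:
jog_arm --commands "0 0.0004 0 0 0 0;0 0.0004 0 0 0 0"

```text
time: 16.12
eef_pos: [0.5453, -0.0128, 0.0458]
tcp_rot: [0.048, 0.999, -0.001, -0.0]
contact_force: [-0.6, -6.0, -1.2]
opening: 0.002
```

Stop contact felt, about 6 N and square. I'll back off, rise, and turn the wrist towards its limit on the way.

Request:
jog_arm --commands "-0.0005 -0.005 0 0 0 0;-0.0025 -0.03 0 0 0 0;-0.0025 -0.03 0.05 0 0 0.18;-0.0025 -0.03 0.1 0 0 0.36;-0.0025 -0.03 0.15 0 0 0.54;-0.0025 -0.03 0.2 0 0 0.72;-0.0025 -0.03 0.22 0 0 0.72;-0.0025 -0.03 0.22 0 0 0.72;-0.0025 -0.03 0.22 0 0 0.72"

```text
time: 17.25
eef_pos: [0.5417, -0.0415, 0.263]
tcp_rot: [-0.306, 0.952, 0.001, -0.002]
contact_force: [-0.7, -0.1, -0.4]
opening: 0.001
```

```bash
python3 - <<'E'
from bar import *
tcp();bb()
for n in("wrist","top","scene"):
    c=onbed(n); cv2.imwrite(f"pics/{n}9.png",c["frame"][:,:,::-1])
    if n!="wrist":
        p=cloud(c); d=p[:,:2]-O; X=d@u;Y=d@v
        k=(abs(p[:,2]-.056)<.006)&(X>-.15)&(X<-.04)&(abs(Y)<.018); print(n,rect(np.c_[X,Y][k]),np.percentile(X[k],[1,99]),np.median(p[k,2]))
c=vision.read_camera("scene"); cv2.imwrite("pics/s9.png",cv2.resize(c["frame"][130:350,250:500,::-1],None,fx=2.7,fy=2.7))
E
```

```text
t 17.25 tcp [ 0.5417 -0.0415  0.263 ] yaw -144.35 zdir [-0.004  0.002 -1.   ] F [-0.66 -0.05 -0.35] T [ 0.027  0.018 -0.019] op 0.001 q [-0.26 -0.03  1.86  0.    1.31 -2.46]
tool in bed -0.1422 0.0001
wrist bar: X [-0.1009  0.019 ] Y [-0.0102  0.0096] z 0.0547 (array([-3.700e+01,  1.000e-01,  1.289e+02,  2.730e+01]), 4.24) 1911Traceback (most recent call last):
  File "<stdin>", line 7, in <module>
    return _quantile_unchecked(
        a, q, axis, out, overwrite_input, method, keepdims, weights)
    return _ureduce(a,
                    func=_quantile_ureduce_func,
    ...<5 lines>...
                    overwrite_input=overwrite_input,
                    method=method)
    r = func(a, **kwargs)
    result = _quantile(arr,
                       quantiles=q,
    ...<2 lines>...
                       out=out,
                       weights=wgt)
    slices_having_nans = np.isnan(arr[-1, ...])
                                  ~~~^^^^^^^^^
IndexError: index -1 is out of bounds for axis 0 with size 0
```

View pics/wrist9.png

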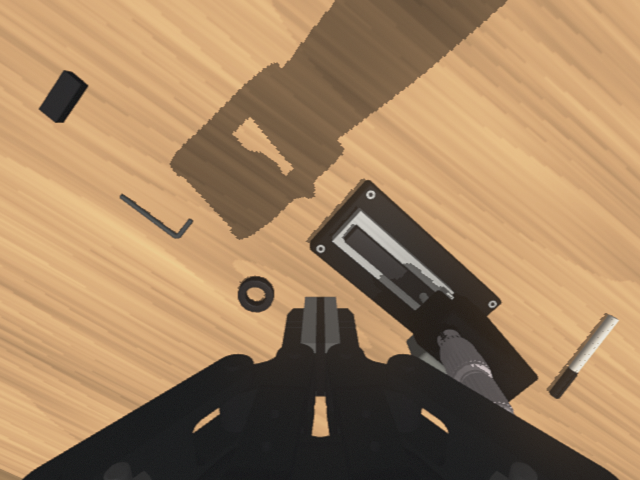

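Bar rear edge at bed x ≈ -0.101, centred (|y| < 0.5 mm), so it is home against the stop. In the wrist view it lies on the bed at (370,250). Now over the ratchet cap.

Request:
jog_arm --commands "0.003 0.03 0 0 0 0.1;0.007 0.08 0 0 0 0.2;0.011 0.12 0 0 0 0.3;0.0136 0.1417 0 0 0 0.4;0.0136 0.1417 0 0 0 0.4;0.0136 0.1417 0 0 0 0.4;0.0136 0.1417 0 0 0 0.4" --gripper 65

```text
time: 18.23
eef_pos: [0.5564, 0.0987, 0.2654]
tcp_rot: [-0.489, 0.872, 0.0, -0.0]
contact_force: [-0.9, -0.4, -0.3]
opening: 0.653
```

```bash
python3 - <<'E'
from bar import *
tcp();bb()
c=vision.read_camera("wrist"); cv2.imwrite("pics/w10.png",c["frame"][:,:,::-1])
p=cloud(c); s=p[(abs(p[:,2]-.2275)<.004)&(np.hypot(p[:,0]-.5555,p[:,1]-.1)<.02)]; print("captop",len(s), s.mean(0) if len(s) else 0, rect(s) if len(s)>5 else 0)
c=vision.read_camera("scene"); cv2.imwrite("pics/s10.png",cv2.resize(c["frame"][110:330,250:500,::-1],None,fx=2.7,fy=2.7))
E
```

```text
t 18.23 tcp [0.5564 0.0987 0.2654] yaw -121.5 zdir [-0.001 -0.    -1.   ] F [-0.9  -0.43 -0.29] T [0.015 0.024 0.016] op 0.653 q [-0.    0.02  1.81 -0.    1.31 -2.6 ]
tool in bed -0.0012 -0.001
captop 1330 [0.55447725 0.0997371  0.22693654] (array([555.1, 100.6,  23.8,  23.4]), 89.19)
```

View pics/w10.png

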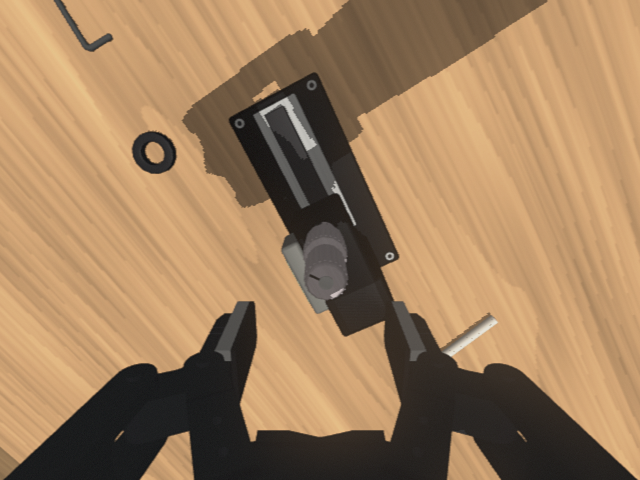

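View pics/s10.png

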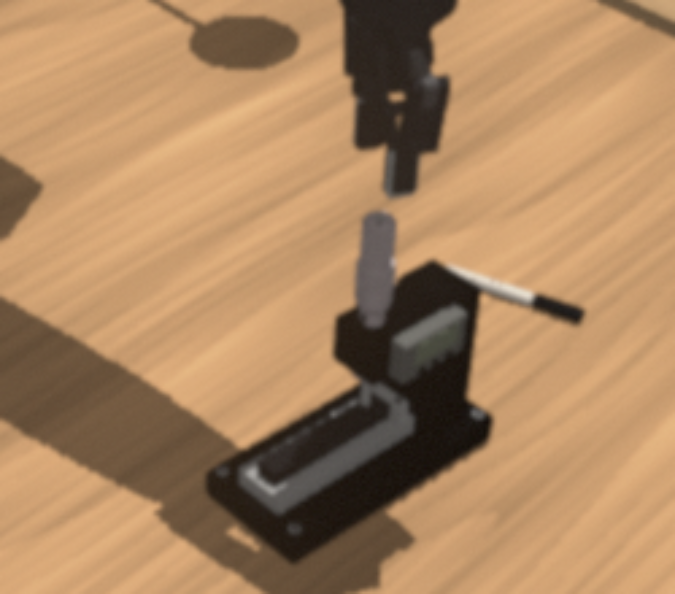

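Cap centre is at (0.5551, 0.1003), at pixel (326,280), between the open fingers. The bar is visibly home on the bed. Descending around the cap and closing.

Request:
jog_arm --commands "-0.001 0.0013 -0.01 0 0 0;-0.001 0.0013 -0.03 0 0 0;-0.001 0.0013 -0.05 0 0 0;-0.001 0.0013 -0.06 0 0 0;-0.001 0.0013 -0.065 0 0 0;-0.001 0.0013 -0.065 0 0 0;-0.001 0.0013 -0.065 0 0 0"

```text
time: 19.2
eef_pos: [0.556, 0.101, 0.2017]
tcp_rot: [-0.49, 0.872, -0.0, 0.001]
contact_force: [0.9, 0.2, -0.0]
opening: 0.653
```

Request:
jog_arm --commands "0 0 0 0 0 0;0 0 0 0 0 0;0 0 0 0 0 0;0 0 0 0 0 0;0 0 0 0 0 0" --gripper 10 --grip_force 50

```text
time: 19.82
eef_pos: [0.555, 0.1015, 0.2017]
tcp_rot: [-0.49, 0.872, 0.001, -0.0]
contact_force: [-4.6, 2.1, 6.6]
opening: 0.265
```

```bash
python3 - <<'E'
from bar import *
tcp()
c=vision.read_camera("scene"); cv2.imwrite("pics/s11.png",cv2.resize(c["frame"][130:330,300:500,::-1],None,fx=3,fy=3))
E
```

```text
t 19.82 tcp [0.555  0.1015 0.2017] yaw -121.37 zdir [-0.001  0.001 -1.   ] F [-4.61  2.06  6.62] T [ 0.298  0.845 -0.04 ] op 0.265 q [ 0.    0.07  1.88  0.    1.19 -2.59]
```

View pics/s11.png

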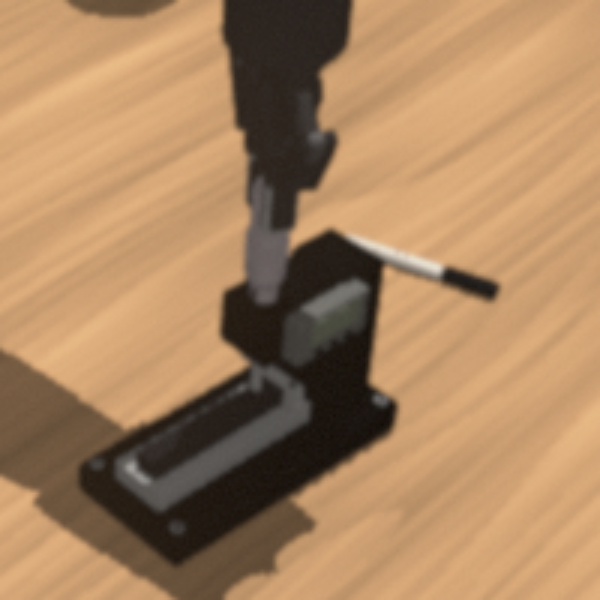

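Request:
jog_arm --commands "0 0 0 0 0 -0.1;0 0 0 0 0 -0.2;0 0 0 0 0 -0.3;0 0 0 0 0 -0.4;0 0 0 0 0 -0.4;0 0 0 0 0 -0.4"

```text
time: 20.62
eef_pos: [0.555, 0.1014, 0.2017]
tcp_rot: [-0.307, 0.952, 0.001, -0.0]
contact_force: [-3.9, 2.0, 5.4]
opening: 0.26
```

```bash
python3 -c "
from bar import *
tcp()"
```

```text
t 20.62 tcp [0.555  0.1014 0.2017] yaw -144.29 zdir [-0.001  0.001 -1.   ] F [-3.86  2.02  5.41] T [0.26  0.772 0.022] op 0.26 q [ 0.    0.07  1.88  0.    1.19 -2.19]
```

Request:
jog_arm --commands "-0.0004 0.0002 0 0 0 -0.1;-0.0008 0.0004 0 0 0 -0.2;-0.0008 0.0004 0 0 0 -0.3;-0.0008 0.0004 0 0 0 -0.4;-0.0008 0.0004 0 0 0 -0.5;-0.0008 0.0004 0 0 0 -0.6;-0.0008 0.0004 0 0 0 -0.7;-0.0008 0.0004 0 0 0 -0.8;-0.0008 0.0004 0 0 0 -0.8;-0.0008 0.0004 0 0 0 -0.8"

```text
time: 21.88
eef_pos: [0.5549, 0.1013, 0.2017]
tcp_rot: [0.087, 0.996, -0.0, 0.0]
contact_force: [-3.3, 0.1, 4.8]
opening: 0.265
```

```bash
python3 -c "
from bar import *
tcp()"
```

```text
t 21.88 tcp [0.5549 0.1013 0.2017] yaw 169.98 zdir [ 0.001 -0.    -1.   ] F [-3.27  0.14  4.83] T [0.042 0.573 0.008] op 0.265 q [ 0.    0.07  1.88 -0.    1.19 -1.39]
```

```bash
cat > t.py <<'E'
from plant import get_state
import numpy as np
from scipy.spatial.transform import Rotation as Ro
s=get_state(); R=Ro.from_quat(s["tcp_rot"]).as_matrix()
turn=(-121.37-np.degrees(np.arctan2(R[1,0],R[0,0])))%360
print("t",round(s["time"],2),"turn",round(np.radians(turn),3),"Tz",round(s["wrist_torque"][2],3),"q6 eff",round(s["joint_efforts"][5],3),"F",np.round(s["contact_force"],1),"op",round(s["opening"],3),"q6",round(s["qpos"][5],2))
E
python3 t.py
```

```text
t 21.88 turn 1.198 Tz 0.008 q6 eff -0.026 F [-3.3  0.1  4.8] op 0.265 q6 -1.39
```

Request:
jog_arm --commands "0 0 0 0 0 -0.1;0 0 0 0 0 -0.1"

```text
time: 22.12
eef_pos: [0.5549, 0.1013, 0.2017]
tcp_rot: [0.137, 0.991, -0.0, 0.0]
contact_force: [-3.1, -0.6, 5.3]
opening: 0.262
```

```bash
python3 t.py
```

```text
t 22.12 turn 1.299 Tz -0.044 q6 eff 0.059 F [-3.1 -0.6  5.3] op 0.262 q6 -1.29
```

Request:
jog_arm --commands "0 0 0 0 0 -0.1;0 0 0 0 0 -0.1"

```text
time: 22.38
eef_pos: [0.5549, 0.1013, 0.2017]
tcp_rot: [0.187, 0.982, -0.0, 0.0]
contact_force: [-3.2, 0.8, 5.5]
opening: 0.261
```

```bash
python3 t.py
```

```text
t 22.38 turn 1.399 Tz 0.003 q6 eff 0.058 F [-3.2  0.8  5.5] op 0.261 q6 -1.19
```

Request:
jog_arm --commands "0 0 0 0 0 -0.1;0 0 0 0 0 -0.1"

```text
time: 22.62
eef_pos: [0.5549, 0.1012, 0.2017]
tcp_rot: [0.235, 0.972, -0.0, 0.0]
contact_force: [-3.3, 0.7, 5.3]
opening: 0.263
```

```bash
python3 t.py
```

```text
t 22.62 turn 1.499 Tz -0.061 q6 eff 0.058 F [-3.3  0.7  5.3] op 0.263 q6 -1.09
```

Request:
jog_arm --commands "0 0 0 0 0 -0.1;0 0 0 0 0 -0.1"

```text
time: 22.88
eef_pos: [0.5549, 0.1012, 0.2016]
tcp_rot: [0.284, 0.959, -0.0, 0.0]
contact_force: [-3.7, 0.1, 6.1]
opening: 0.259
```

```bash
python3 t.py
```

```text
t 22.88 turn 1.599 Tz 0.057 q6 eff 0.057 F [-3.7  0.1  6.1] op 0.259 q6 -0.99
```

Joint effort 6 is a clean signal, about 0.058 N m while running free. Continuing.

Request:
jog_arm --commands "0 0 0 0 0 -0.1;0 0 0 0 0 -0.1"

```text
time: 23.12
eef_pos: [0.5548, 0.1012, 0.2017]
tcp_rot: [0.331, 0.944, -0.0, 0.0]
contact_force: [-3.4, -0.5, 6.2]
opening: 0.263
```

```bash
python3 t.py
```

```text
t 23.12 turn 1.699 Tz 0.028 q6 eff 0.057 F [-3.4 -0.5  6.2] op 0.263 q6 -0.89
```

Request:
jog_arm --commands "0 0 0 0 0 -0.1;0 0 0 0 0 -0.1"

```text
time: 23.38
eef_pos: [0.5548, 0.1012, 0.2017]
tcp_rot: [0.378, 0.926, -0.0, 0.0]
contact_force: [-4.1, 0.6, 5.4]
opening: 0.264
```

```bash
python3 t.py
```

```text
t 23.38 turn 1.799 Tz -0.031 q6 eff 0.056 F [-4.1  0.6  5.4] op 0.264 q6 -0.79
```

Request:
jog_arm --commands "0 0 0 0 0 -0.1;0 0 0 0 0 -0.1"

```text
time: 23.62
eef_pos: [0.5548, 0.1012, 0.2017]
tcp_rot: [0.424, 0.906, -0.0, 0.0]
contact_force: [-3.5, 0.6, 6.3]
opening: 0.266
```

```bash
python3 t.py
```

```text
t 23.62 turn 1.899 Tz -0.052 q6 eff 0.056 F [-3.5  0.6  6.3] op 0.266 q6 -0.69
```

Request:
jog_arm --commands "0 0 0 0 0 -0.1;0 0 0 0 0 -0.1"

```text
time: 23.88
eef_pos: [0.5548, 0.1012, 0.2017]
tcp_rot: [0.469, 0.883, -0.0, 0.0]
contact_force: [-3.7, -0.1, 5.3]
opening: 0.264
```

```bash
python3 t.py
```

```text
t 23.88 turn 1.999 Tz -0.07 q6 eff 0.055 F [-3.7 -0.1  5.3] op 0.264 q6 -0.59
```

Request:
jog_arm --commands "0 0 0 0 0 -0.1;0 0 0 0 0 -0.1"

```text
time: 24.12
eef_pos: [0.5547, 0.1012, 0.2017]
tcp_rot: [0.512, 0.859, -0.0, 0.0]
contact_force: [-3.9, 0.1, 6.0]
opening: 0.261
```

```bash
python3 t.py
```

```text
t 24.12 turn 2.099 Tz -0.087 q6 eff 0.055 F [-3.9  0.1  6. ] op 0.261 q6 -0.49
```

Request:
jog_arm --commands "0 0 0 0 0 -0.1;0 0 0 0 0 -0.2;0 0 0 0 0 -0.2"

```text
time: 24.5
eef_pos: [0.5547, 0.1012, 0.2016]
tcp_rot: [0.595, 0.803, -0.0, 0.0]
contact_force: [-3.3, 0.8, 5.7]
opening: 0.263
```

```bash
python3 t.py
```

```text
t 24.5 turn 2.299 Tz -0.04 q6 eff 0.056 F [-3.3  0.8  5.7] op 0.263 q6 -0.29
```

Request:
jog_arm --commands "0 0 0 0 0 -0.1;0 0 0 0 0 -0.2;0 0 0 0 0 -0.2"

```text
time: 24.88
eef_pos: [0.5546, 0.1012, 0.2017]
tcp_rot: [0.673, 0.74, -0.0, 0.0]
contact_force: [-3.9, 0.9, 5.9]
opening: 0.263
```

```bash
python3 t.py
```

```text
t 24.88 turn 2.499 Tz -0.073 q6 eff 0.056 F [-3.9  0.9  5.9] op 0.263 q6 -0.09
```

Request:
jog_arm --commands "0 0 0 0 0 -0.1;0 0 0 0 0 -0.2;0 0 0 0 0 -0.2"

```text
time: 25.25
eef_pos: [0.5546, 0.1013, 0.2016]
tcp_rot: [0.743, 0.669, -0.0, -0.0]
contact_force: [-4.3, -0.0, 7.1]
opening: 0.264
```

```bash
python3 t.py
```

```text
t 25.25 turn 2.699 Tz -0.04 q6 eff 0.056 F [-4.3 -0.   7.1] op 0.264 q6 0.11
```

Request:
jog_arm --commands "0 0 0 0 0 -0.1;0 0 0 0 0 -0.2;0 0 0 0 0 -0.2"

```text
time: 25.62
eef_pos: [0.5546, 0.1013, 0.2017]
tcp_rot: [0.806, 0.592, -0.0, -0.0]
contact_force: [-5.4, 0.5, 5.8]
opening: 0.263
```

```bash
python3 t.py
```

```text
t 25.62 turn 2.899 Tz -0.013 q6 eff 0.056 F [-5.4  0.5  5.8] op 0.263 q6 0.31
```

Request:
jog_arm --commands "0 0 0 0 0 -0.1;0 0 0 0 0 -0.2;0 0 0 0 0 -0.2"

```text
time: 26.0
eef_pos: [0.5545, 0.1013, 0.2016]
tcp_rot: [0.861, 0.508, -0.0, -0.0]
contact_force: [-3.6, 0.6, 6.2]
opening: 0.265
```

```bash
python3 t.py
```

```text
t 26.0 turn 3.099 Tz -0.016 q6 eff 0.055 F [-3.6  0.6  6.2] op 0.265 q6 0.51
```

Request:
jog_arm --commands "0 0 0 0 0 -0.1;0 0 0 0 0 -0.2;0 0 0 0 0 -0.2"

```text
time: 26.38
eef_pos: [0.5545, 0.1014, 0.2017]
tcp_rot: [0.908, 0.42, -0.0, -0.0]
contact_force: [-4.2, 0.6, 5.8]
opening: 0.263
```

```bash
python3 t.py
```

```text
t 26.38 turn 3.299 Tz -0.012 q6 eff 0.06 F [-4.2  0.6  5.8] op 0.263 q6 0.71
```

Request:
jog_arm --commands "0 0 0 0 0 -0.1;0 0 0 0 0 -0.1"

```text
time: 26.62
eef_pos: [0.5545, 0.1014, 0.2017]
tcp_rot: [0.928, 0.374, -0.0, -0.0]
contact_force: [-3.7, 0.6, 6.7]
opening: 0.265
```

```bash
python3 t.py
```

```text
t 26.62 turn 3.399 Tz -0.046 q6 eff 0.058 F [-3.7  0.6  6.7] op 0.265 q6 0.81
```

Request:
jog_arm --commands "0 0 0 0 0 -0.1;0 0 0 0 0 -0.1"

```text
time: 26.88
eef_pos: [0.5545, 0.1014, 0.2017]
tcp_rot: [0.945, 0.327, -0.0, -0.0]
contact_force: [-3.9, 0.8, 6.6]
opening: 0.263
```

```bash
python3 t.py
```

```text
t 26.88 turn 3.499 Tz -0.08 q6 eff 0.02 F [-3.9  0.8  6.6] op 0.263 q6 0.91
```

Request:
jog_arm --commands "0 0 0 0 0 -0.1;0 0 0 0 0 -0.1"

```text
time: 27.12
eef_pos: [0.5545, 0.1015, 0.2017]
tcp_rot: [0.96, 0.279, -0.0, -0.0]
contact_force: [-5.3, 0.4, 6.6]
opening: 0.265
```

```bash
python3 t.py
```

```text
t 27.12 turn 3.599 Tz -0.129 q6 eff -0.037 F [-5.3  0.4  6.6] op 0.265 q6 1.01
```

Request:
jog_arm --commands "0 0 0 0 0 -0.1;0 0 0 0 0 -0.1"

```text
time: 27.38
eef_pos: [0.5545, 0.1015, 0.2017]
tcp_rot: [0.973, 0.231, -0.0, -0.0]
contact_force: [-3.9, -0.3, 6.8]
opening: 0.261
```

```bash
python3 t.py
```

```text
t 27.38 turn 3.699 Tz -0.15 q6 eff -0.036 F [-3.9 -0.3  6.8] op 0.261 q6 1.11
```

Request:
jog_arm --commands "0 0 0 0 0 -0.1;0 0 0 0 0 -0.1"

```text
time: 27.62
eef_pos: [0.5545, 0.1015, 0.2017]
tcp_rot: [0.983, 0.182, -0.0, -0.0]
contact_force: [-4.3, 0.5, 7.0]
opening: 0.263
```

```bash
python3 t.py
```

```text
t 27.62 turn 3.799 Tz -0.039 q6 eff 0.011 F [-4.3  0.5  7. ] op 0.263 q6 1.21
```

Request:
jog_arm --commands "0 0 0 0 0 -0.1;0 0 0 0 0 -0.1"

```text
time: 27.88
eef_pos: [0.5546, 0.1015, 0.2017]
tcp_rot: [0.991, 0.133, -0.0, -0.0]
contact_force: [-3.8, 1.5, 5.7]
opening: 0.26
```

```bash
python3 t.py
```

```text
t 27.88 turn 3.899 Tz -0.019 q6 eff 0.059 F [-3.8  1.5  5.7] op 0.26 q6 1.31
```

The effort dropped once (min near turn 3.65) and rose again, so the first click has let go. Continuing to the second.

Request:
jog_arm --commands "0 0 0 0 0 -0.1;0 0 0 0 0 -0.1"

```text
time: 28.12
eef_pos: [0.5546, 0.1015, 0.2017]
tcp_rot: [0.997, 0.083, -0.0, -0.0]
contact_force: [-4.4, 0.8, 5.9]
opening: 0.261
```

```bash
python3 t.py
```

```text
t 28.12 turn 3.999 Tz -0.033 q6 eff 0.049 F [-4.4  0.8  5.9] op 0.261 q6 1.41
```

Request:
jog_arm --commands "0 0 0 0 0 -0.1;0 0 0 0 0 -0.1"

```text
time: 28.38
eef_pos: [0.5546, 0.1015, 0.2017]
tcp_rot: [0.999, 0.033, -0.0, -0.0]
contact_force: [-4.0, 1.5, 5.4]
opening: 0.262
```

```bash
python3 t.py
```

```text
t 28.38 turn 4.099 Tz -0.062 q6 eff -0.013 F [-4.   1.5  5.4] op 0.262 q6 1.51
```

Request:
jog_arm --commands "0 0 0 0 0 -0.1;0 0 0 0 0 -0.1"

```text
time: 28.62
eef_pos: [0.5546, 0.1016, 0.2017]
tcp_rot: [1.0, -0.017, -0.0, -0.0]
contact_force: [-4.8, 0.9, 6.0]
opening: 0.262
```

```bash
python3 t.py
```

```text
t 28.62 turn 4.199 Tz -0.131 q6 eff -0.034 F [-4.8  0.9  6. ] op 0.262 q6 1.61
```

Second drop seen (min near turn 4.17), so slip is about 0.9 rad. I'll go 0.1 further for margin, then let go.

Request:
jog_arm --commands "0 0 0 0 0 -0.1;0 0 0 0 0 -0.1;0 0 0 0 0 -0.1"

```text
time: 29.0
eef_pos: [0.5546, 0.1016, 0.2017]
tcp_rot: [0.998, -0.067, -0.0, -0.0]
contact_force: [-4.6, 0.7, 6.3]
opening: 0.263
```

```bash
python3 t.py
```

```text
t 29.0 turn 4.299 Tz -0.147 q6 eff -0.116 F [-4.6  0.7  6.3] op 0.263 q6 1.71
```

Request:
jog_arm --commands "0 0 0 0 0 0;0 0 0 0 0 0;0 0 0 0 0 0;0 0 0 0 0 0" --gripper 65

```text
time: 29.5
eef_pos: [0.5547, 0.1013, 0.2006]
tcp_rot: [0.998, -0.067, 0.0, 0.0]
contact_force: [-1.3, 0.2, 0.0]
opening: 0.647
```

Request:
jog_arm --commands "0 0 0.02 0 0 0;0 0 0.05 0 0 0;0 0 0.08 0 0 0;0 0 0.08 0 0 0;0 0 0.08 0 0 0"

```text
time: 30.12
eef_pos: [0.5545, 0.1014, 0.2807]
tcp_rot: [0.998, -0.068, -0.0, 0.0]
contact_force: [-0.4, 0.6, -0.7]
opening: 0.649
```

Request:
jog_arm --commands "0 -0.04 0 0 0 0;0 -0.09 0 0 0 0;0 -0.13 0 0 0 0;0 -0.15 0 0 0 0;0 -0.15 0 0 0 0;0 -0.15 0 0 0 0;0 -0.15 0 0 0 0"

```text
time: 31.0
eef_pos: [0.5547, -0.0473, 0.2808]
tcp_rot: [0.998, -0.067, -0.0, -0.0]
contact_force: [0.4, -0.4, -0.2]
opening: 0.649
```

```bash
python3 - <<'E'
from bar import *
tcp()
for n in("wrist","top"):
    c=onbed(n); cv2.imwrite(f"pics/{n}12.png",c["frame"][:,:,::-1])
c=vision.read_camera("scene"); cv2.imwrite("pics/s12.png",cv2.resize(c["frame"][150:330,310:490,::-1],None,fx=3.3,fy=3.3))
E
```

```text
t 31.0 tcp [ 0.5547 -0.0473  0.2808] yaw -7.65 zdir [-0.  0. -1.] F [ 0.44 -0.37 -0.24] T [ 0.072  0.003 -0.042] op 0.649 q [-0.27 -0.01  1.82  0.    1.34  1.44]
wrist bar: X [-0.1013  0.0187] Y [-0.0125  0.0087] z 0.0547 (array([-40.2,  -2. , 123.1,  25. ]), -3.19) 1908
```

View pics/s12.png

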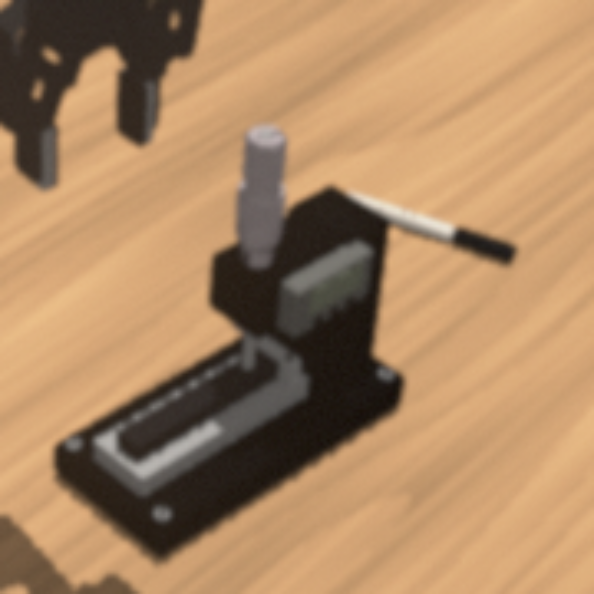

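View pics/wrist12.png

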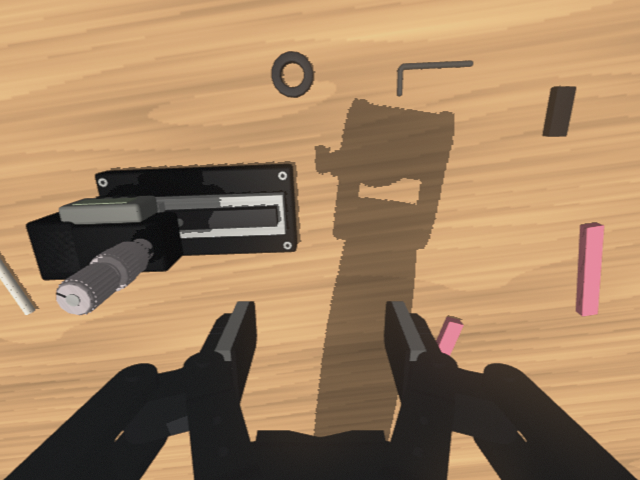

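The bar is in place with the spindle pin down on it (pin at about (250,355) in the scene crop). Before handing in, I'll check with the cap's index mark that the fingers did not slip on the cap.

```bash
python3 - <<'E'
from bar import *
c=vision.read_camera("wrist"); uv=proj(c,[.5551,.1003,.2285])[0].round().astype(int); print(uv)
f=c["frame"][:,:,::-1]; x,y=uv; x0=max(0,x-45)
A=cv2.resize(f[y-60:y+40,x0:x0+120],None,fx=4,fy=4,interpolation=cv2.INTER_CUBIC)
B0=cv2.imread("pics/w10.png"); B=cv2.resize(B0[220:320,270:390],None,fx=4,fy=4,interpolation=cv2.INTER_CUBIC)
cv2.imwrite("pics/caps.png",cv2.resize(np.hstack([B,A]),(800,333))); print(x0,y-60)
np.set_printoptions(suppress=True); print(c["R"].round(3).tolist())
E
```

```text
[ 72 301]
27 241
[[-0.134, -0.991, -0.0], [-0.939, 0.127, 0.32], [-0.317, 0.043, -0.948]]
```

View pics/caps.png

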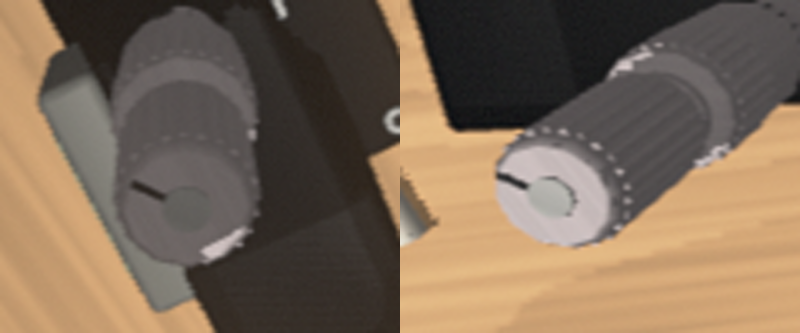

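The mark points the same way relative to the wrist camera before and after, so the cap turned the full 4.3 rad with no slip in the fingers.

```bash
python3 -c "
from plant import ctrl
print(ctrl.sign_off())"
```

```text
the job is handed in; nothing more can be done
None
```

The ferrite bar is home against the end stop and held by the spindle after two ratchet clicks, with the hand off. I handed the job in at about 31 s of the 72 s allowed, and sign-off reported no verdict.

**Placing the bar:** I laid it on the bed in front of the spindle, then pushed it in slowly from behind with closed fingers. It met the stop at about 6 N, with a limit of 25 N.

**Winding down:** I gripped the ratchet cap only and turned it 4.3 rad clockwise. I read the two clicks from the wrist joint's effort, which dropped near 3.65 and again near 4.2 rad. I then went 0.1 rad further, released and moved away. My estimate of the slip is about 1.0 rad, inside the 0.70 to 1.6 window.

**Last checks:**
- **Bar position:** its rear end shows at bed x ≈ -0.101, where -0.102 is nominal, and there was no visible shift after the pinch.
- **Cap:** its index mark turned with the hand exactly, so the fingers did not slip on it.
- **Hand:** the contact force is back to noise level and nothing is held.
- **Bystanders:** I did not touch them, but did not re-measure them at the end.

**What disagreed or could not be checked:**
- The wrist-torque reading was too noisy, and partly of the wrong sign, to count clicks. The count rests on joint effort alone.
- The top camera gave no usable height reading of the bar on the bed. In the last wrist view the raw fit (1.5–2 mm off centre, about 3° of skew) disagreed with the clean fit from before the slide (under 1 mm, 0.6°). I put that down to pixels of the stop and spindle falling in the fit.
- The pinch force could not be read directly.

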